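# Bed down the stick-on edging of a painted sign panel

### The job

Two stick-on aluminium edging strips on the painted panel are each stuck down at one end only and stand a little high at the other. With your fingers closed, run your fingertips gently along the long strip from its stuck end to the corner, then along the short strip from the corner to its far end, pressing lightly all the way so that both strips finish flush with the panel. Do not prise the strips up, touch the painted picture, or disturb the things standing around.

Things in the scene. Friction and masses are not known exactly. Their poses are not given: they have to be found in the camera images.
- panel: plywood sign panel held still on a thin black non-slip mat, 180 mm (x) by 280 mm (y), 30 tall; origin under its centre. The long strip lies along its -x edge (robot's side) and runs towards -y; the short strip lies along its -y edge, runs towards +x and begins 3 mm from the long strip's inner side, at the corner where the long strip's raised end is
- picture: freshly painted picture covering the panel inside the strips, 150 by 250 mm, mainly blue with red, yellow, green and orange areas; origin at its centre on the panel's top. Flush strips stand 4 mm above it; its edge is 1 to 4 mm from the strips
- long_strip (a joint): angle (rad) of the long strip about its stuck end, 0 = flush, 0.018 to 0.032 at the start (raised end 5 to 9 mm high). Rigid brushed aluminium, 280 mm long, 25 wide, 3 thick, on 1.5 mm white foam; top 4.5 mm above the plywood, 34.5 mm above the bench when flush. A stiff hinge: stays where left, yields to about 1 to 2 N at the raised end, to some 10 N near the stuck end
- long_start (a point): top of the long strip at its stuck end, on the centre line; x runs along the strip to the raised end, y across, z up
- long_end (a point): top of the long strip at its raised end, on the centre line; same axes
- short_strip (a joint): angle (rad) of the short strip about its stuck end, 0 = flush, 0.034 to 0.055 at the start (raised end 5 to 8 mm high). Rigid brushed aluminium, 152 mm long, 25 wide, 3 thick, on 1.5 mm white foam; top 4.5 mm above the plywood, 34.5 mm above the bench when flush. A stiff hinge: stays where left, yields to about 1 to 2 N at the raised end, to some 10 N near the stuck end
- short_start (a point): top of the short strip at its stuck end, on the centre line; x runs along the strip to the raised end, y across, z up
- short_end (a point): top of the short strip at its raised end, on the centre line; same axes
- blue_can: gold spray can standing with a blue collar and white nozzle, 65 mm across, 198 tall; origin under its centre
- orange_can: gold spray can standing with an orange collar and white nozzle, 65 mm across, 198 tall; origin under its centre
- tape_roll: cream roll of masking tape lying flat behind the panel, 100 mm across, 48 tall; origin under its centre
- marker: white paint marker with a red cap lying to the left of the panel, 140 mm long, 18 thick; origin under its middle
- spray_cap: small green plastic spray-can cap standing close in front of the long strip, 30 mm across, 26 tall; origin under its centre
- brush: paint brush lying to the right of the short strip, about 170 mm long; origin under its middle
- cap_tub: clear tub full of spray nozzles, 104 mm across, 55 tall; origin under its centre
- lid_palette: white plastic lid used as a palette, 90 mm across, 12 tall; origin under its centre

How it is judged:
By the outcome, as a careful person would: the job done as asked, in the order asked, and still so for the second after the job is handed in, with the robot touching nothing.
It also fails if it takes over 69 s, if anything falls off the work surface, if the arm or the gripper's body presses on something with over 40 N, if the wrist force passes 120 N, or if a joint passes its speed limit or range.

### The arm

A 7-joint arm with a two-finger parallel gripper is mounted at the origin on the work surface. World frame = base frame: x ahead of the robot, y to its left, z up, the work surface at z = 0. Lengths are in m, angles in rad, forces in N, time in s.
With the tool pointing down it reaches from about 0.425 to 0.925 m from the base axis. Payload 6.8 kg.
Tool frame: the origin (TCP) lies at the very end of the fingers, on their centre line; the grasp point (between the pads) lies 19 mm behind it; z points along the fingers, y is the line along which they close (so a half turn about z gives the same grasp; the last joint's range is limited). The gripper opens to 85 mm and grips with 20 to 120 N. Pads are 22 mm wide; open, the fingers measure 114 mm over their backs; the gripper's body (76 mm by 85 mm) begins 54 mm behind the grasp point. The pads swing forward as they close: fully open they stand 13 mm farther back than shut.
Start: joints at [0.995, 0.477, 0.022, 1.555, -0.011, 1.109, -0.083], TCP at [0.304, -0.602, 0.231] pointing down, gripper open.
Joint ranges: [-2.96, 2.96], [-0.34, 2.1], [-1.41, 1.46], [0.24, 2.44], [-1.37, 4.51], [0.17, 1.92], [-2.96, 2.96]. Speed limits (rad/s): [2.39, 2.39, 3.14, 3.14, 3.14, 3.14, 3.14].

### API

Orientations are given as a rotation vector (axis times angle).
In Python, from bench import monitor, optics, r gives the robot as it stands.
- The arm moves only by the shell command python3 -m crank 'ROWS' [OPENING] [FORCE]. ROWS is JSON, a list of rows, each a list of 2 entries, a list of its own where there are three numbers: the shift along the tool's x, y, z in cm, then the turn, a rotation vector about the tool's x, y, z in rad. A call has 1 to 5 rows; each row shifts and turns the commanded pose from where the row before left it, along the tool's axes as they then stand; what a row does not reach is not made up. A row lasts 1/10 s, in which the tool goes at most 50 mm and 8.59 degrees, less where a joint would pass 70% of its speed; a pose out of reach is approached as far as the arm can. A call is refused whole if a number of a shift passes 5 or a number of a turn 0.15, either way. A call with a gripper value outside its range is refused whole. OPENING is the finger opening in cm, from 0 to 8.54, set as the call begins (- or left out, the last holds). The fingers move at their own pace and stop on an object; FORCE is the grip in N (left out, the last holds). Time passes only in rows, so rows that do not move let the fingers close. It gives the time, the measured TCP pose, the force, the opening and the grip force at its end, in the units of the state.
- monitor.get_obs(): the state, without advancing time (a new reading comes with each control period).
- optics.grab_frame(name): name is "side" or "top" or "wrist"; returns (picture, depth): 400x640x3 uint8, red, green, blue; 400x640 float32, m along the optical axis (not along the pixel's ray), 0 where there is no reading.
- optics.camera_model(name): a dict with "vertical_fov" (degrees; the focal length in pixels is half the picture's height over the tangent of half this angle, whatever the lens; pixels are square), "cx", "cy" (the principal point, pixels), "D" ([k1, k2, p1, p2, k3] as OpenCV has them; the pictures are not rectified), "R" (3x3) and "t" (3): a world point X has camera coordinates R X + t; the wrist camera has in their place "hand_eye" (4x4, takes a point from camera to tool coordinates, whose origin is the TCP and whose axes are the flange's). Camera axes: x right, y down, z forward; pixel columns grow to the right and rows downward; lengths in m; the calibration is good to about 2 mm. A picture is of the moment at which its call begins: read the wrist's pose just before it. camera_model takes no time and is no camera call.
- r.hand_in(): hands the job in; it is judged then, once.
The state is a dict: "clock": time; "joints": joint angles; "qvel": joint speeds; "tau": joint torques, N m; "tcp_pos": TCP position; "orientation": TCP orientation; "contact_force": force on the tool from outside, world axes, zero at the start; "moment": the same for the moment, N m; "grip_width": finger opening in m; "gripper_force": force on a finger pad.
Only numpy, scipy, OpenCV 4.12 (cv2) and the standard library are available. Lean on these libraries where they do the work, as an engineer would, in place of code of your own. Each camera call takes 0.05 s, during which the arm holds its last target. There are 200 camera calls.

## Working session

There is one attempt and no reset: what is moved stays moved. The work goes in short steps, Python scripts to look and compute and a shell command to move; the robot and the scene stay as the last step left them, time stands still between calls to the robot, and variables do not carry over. Pictures are saved under pics/ and viewed, at most 10 in all, crops included, and the job is handed in when it is done.

```bash
ls; mkdir -p pics; python3 - <<'E'
from bench import monitor, optics, r
import cv2, numpy as np
o=monitor.get_obs(); print({k:np.round(v,3).tolist() for k,v in o.items()})
for n in ("top","side"):
    p,d=optics.grab_frame(n); cv2.imwrite(f"pics/{n}0.png",p[...,::-1]); np.save(f"{n}0.npy",d)
    m=optics.camera_model(n); print(n,{k:np.round(v,4).tolist() for k,v in m.items()})
print(np.round(optics.camera_model("wrist")["hand_eye"],4).tolist())
E
```

```text
pics
{'clock': 0.0, 'joints': [0.995, 0.478, 0.022, 1.556, -0.011, 1.109, -0.083], 'qvel': [-0.001, 0.001, 0.0, 0.001, 0.001, 0.001, -0.002], 'tau': [-0.0, -59.645, 1.608, -28.12, 0.013, 0.009, -0.0], 'tcp_pos': [0.304, -0.602, 0.23], 'orientation': [-3.054, -0.728, 0.001], 'contact_force': [-0.245, 0.127, -0.284], 'moment': [0.024, 0.001, -0.036], 'gripper_force': 0.0, 'grip_width': 0.085}
top {'vertical_fov': 47.2046, 'cx': 313.2068, 'cy': 199.2663, 'D': [0.0, 0.0, 0.0, 0.0, 0.0], 'R': [[0.0216, -0.9998, -0.0023], [-0.9831, -0.0208, -0.1819], [0.1818, 0.0062, -0.9833]], 't': [-0.0232, 0.5815, 1.1296]}
side {'vertical_fov': 45.7997, 'cx': 316.8867, 'cy': 204.2275, 'D': [-0.127, 0.0, 0.0, 0.0, 0.0], 'R': [[-0.8262, -0.5634, 0.0063], [-0.3374, 0.4857, -0.8064], [0.4513, -0.6683, -0.5914]], 't': [0.4584, 0.2526, 1.0833]}
[[0.0001, -0.9609, -0.2771, 0.07], [1.0, 0.0001, 0.0001, -0.0004], [-0.0001, -0.2771, 0.9609, -0.1428], [0.0, 0.0, 0.0, 1.0]]
```

View pics/top0.png

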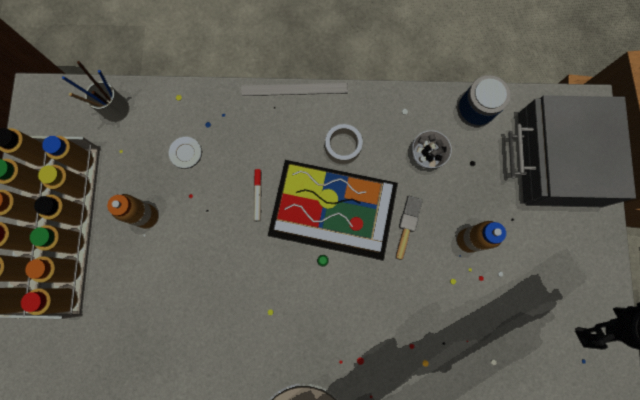

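View pics/side0.png

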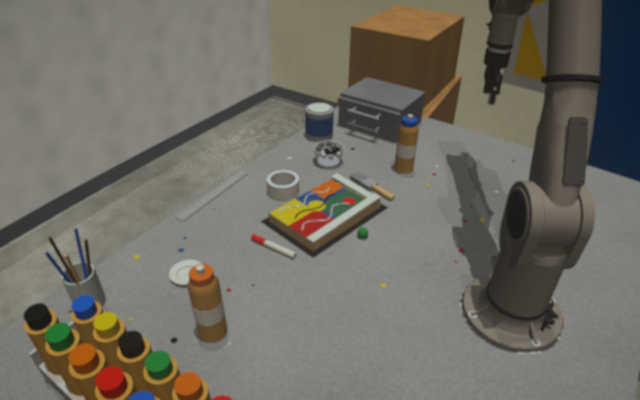

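The top view shows the panel at cols 270–397, rows 160–258. The long strip runs from (275,228) to (388,250) and the short strip from (387,245) to (395,185). The blue can is at (483,237), the green cap at (323,260) and the brush at (408,225). The side view agrees.

```bash
cat > h.py <<'E'
import numpy as np, cv2
from scipy.spatial.transform import Rotation as Ro
from bench import monitor, optics, r
def cam(n, o=None):
    m=optics.camera_model(n); f=200/np.tan(np.radians(m["vertical_fov"])/2)
    K=np.array([[f,0,m["cx"]],[0,f,m["cy"]],[0,0,1]]); D=np.array(m["D"],float)
    if n=="wrist":
        T=np.eye(4); T[:3,:3]=Ro.from_rotvec(o["orientation"]).as_matrix(); T[:3,3]=o["tcp_pos"]
        E=np.linalg.inv(T@np.array(m["hand_eye"])); return K,D,E[:3,:3],E[:3,3]
    return K,D,np.array(m["R"]),np.array(m["t"])
def ray(c,uv,z):
    K,D,R,t=c; p=cv2.undistortPoints(np.array(uv,float).reshape(-1,1,2),K,D)[:,0]
    d=np.c_[p,np.ones(len(p))]@R; C=-R.T@t
    return C+d*((z-C[2])/d[:,2])[:,None]
def rect(mask):
    cs,_=cv2.findContours(mask.astype(np.uint8),cv2.RETR_EXTERNAL,cv2.CHAIN_APPROX_NONE)
    return max(cs,key=cv2.contourArea)
E
python3 - <<'E'
from h import *
c=cam("top"); im=cv2.imread("pics/top0.png"); hsv=cv2.cvtColor(im,cv2.COLOR_BGR2HSV)
black=(hsv[...,2]<45); black[:150]=0;black[265:]=0;black[:,:262]=0;black[:,404:]=0
k=rect(black); b=cv2.minAreaRect(ray(c,k[:,0],0.001)[:,:2].astype(np.float32)); print("mat",b)
print(np.round(cv2.boxPoints(b),3).tolist())
for nm,uv,z in (("blue",(495,232),.198),("bluebase",(470,243),0),("orange",(117,202),.198),("cap",(323,260),.02),("brush1",(402,257),.01),("brush2",(412,198),.01),("roll",(343,142),.048),("marker",(257,195),.01),("tub",(432,148),.055),
  ("strips",[(276,228),(386,252),(394,188)],.035)):
    print(nm,np.round(ray(c,uv,z)[:,:2],3).tolist())
cv2.imwrite("pics/topc.png",cv2.resize(im[150:270,255:425],None,fx=4.5,fy=4.5,interpolation=cv2.INTER_CUBIC))
E
```

```text
mat ((0.5675336122512817, -0.06331981718540192), (0.3127681612968445, 0.21286442875862122), 79.2668228149414)
[[0.4339999854564667, -0.19699999690055847], [0.6430000066757202, -0.2370000034570694], [0.7009999752044678, 0.07100000232458115], [0.492000013589859, 0.10999999940395355]]
blue [[0.489, -0.419]]
bluebase [[0.483, -0.429]]
orange [[0.539, 0.432]]
cap [[0.428, -0.039]]
brush1 [[0.441, -0.246]]
brush2 [[0.599, -0.275]]
roll [[0.739, -0.086]]
marker [[0.598, 0.141]]
tub [[0.725, -0.321]]
strips [[0.507, 0.084], [0.452, -0.201], [0.62, -0.223]]
```

View pics/topc.png

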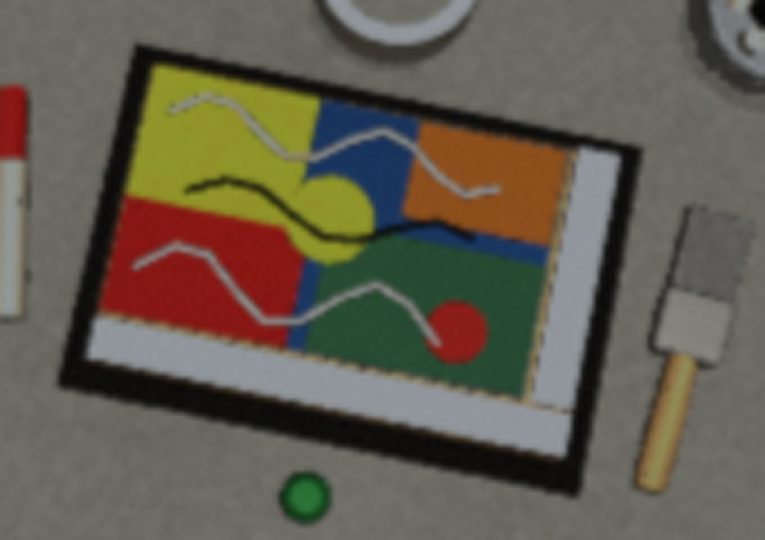

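The crop shows the strips clearly: the long one at rows 315–455, the short one at cols 530–620, both light grey, with the brush to the right of the short strip. I'll close the fingers and go above the panel.

```bash
python3 -m crank '[[[2,-1.8,-1.4],[0,0,0]],[[3.4,-3.1,-1.4],[0,0,0]],[[3.4,-3.1,-1.4],[0,0,0]],[[3.4,-3.1,-1.4],[0,0,0]],[[3.4,-3.1,-1.4],[0,0,0]]]' 0 20; python3 -m crank '[[[3.4,-3.1,0],[0,0,0]],[[3.4,-3.1,0],[0,0,0]],[[3.4,-3.1,0],[0,0,0]],[[3.4,-3.1,0],[0,0,0]],[[3.4,-3.1,0],[0,0,0]]]'; python3 -m crank '[[[3.4,-3.1,0],[0,0,0]],[[2.6,-2.4,0],[0,0,0.1]],[[1,-1,0],[0,0,0.14]],[[0,0,0],[0,0,0.14]],[[0,0,0],[0,0,0.14]]]'; python3 -m crank '[[[0,0,0],[0,0,0.135]],[[0,0,0],[0,0,0]],[[0,0,0],[0,0,0]],[[0,0,0],[0,0,0]]]'
```

```text
clock: 0.6
tcp_pos: [0.3798, -0.4034, 0.3014]
orientation: [-3.056, -0.728, 0.001]
contact_force: [0.4, 0.1, 0.3]
grip_width: 0.0123
gripper_force: 0.0
clock: 1.1
tcp_pos: [0.4615, -0.1886, 0.3012]
orientation: [3.056, 0.728, -0.0]
contact_force: [0.6, -0.6, 0.1]
grip_width: -0.0
gripper_force: 0.0
clock: 1.6
tcp_pos: [0.4958, -0.1004, 0.3009]
orientation: [-3.14, 0.088, 0.001]
contact_force: [-0.5, -1.0, -0.0]
grip_width: -0.0
gripper_force: 0.0
clock: 2.0
tcp_pos: [0.4958, -0.1013, 0.3012]
orientation: [-3.128, 0.29, 0.0]
contact_force: [-0.0, -0.7, -0.7]
grip_width: -0.0001
gripper_force: 0.0
```

```bash
python3 - <<'E'
from h import *
o=monitor.get_obs(); p,d=optics.grab_frame("wrist"); cv2.imwrite("pics/w1.png",p[...,::-1]); np.save("w1.npy",d)
np.save("w1o.npy",np.r_[o["tcp_pos"],o["orientation"]])
M=Ro.from_rotvec(o["orientation"]).as_matrix(); print(o["clock"],np.round(o["tcp_pos"],4),np.degrees(np.arctan2(M[1,0],M[0,0])),M[:,2].round(3),o["joints"].round(2),o["contact_force"].round(2))
E
```

```text
2.0 [ 0.4958 -0.1013  0.3012] -10.579178161434386 [-0.  0. -1.] [ 0.3   0.15 -0.24  1.85  0.04  1.15 -1.72] [-0.02 -0.65 -0.73]
```

View pics/w1.png

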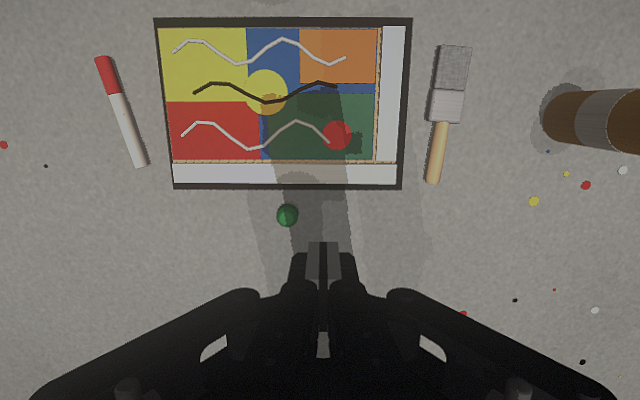

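The wrist view shows the long strip between (172,163) and (398,187), the short strip between (383,25) and (405,163), and the green cap at (287,215).

```bash
python3 - <<'E'
from h import *
o=dict(zip(("tcp_pos","orientation"),np.load("w1o.npy").reshape(2,3))); c=cam("wrist",o); K,D,R,t=c
im=cv2.imread("pics/w1.png"); d=np.load("w1.npy"); hsv=cv2.cvtColor(im,cv2.COLOR_BGR2HSV)
m=((hsv[...,1]<40)&(hsv[...,2]>70)).astype(np.uint8)
for nm,(u0,u1,v0,v1) in {"long":(164,404,161,189),"short":(379,408,20,161)}.items():
    q=np.zeros_like(m); q[v0:v1,u0:u1]=m[v0:v1,u0:u1]
    q=cv2.morphologyEx(q,cv2.MORPH_CLOSE,np.ones((5,5)))
    k=rect(q); W=ray(c,k[:,0],.037); b=cv2.minAreaRect(W[:,:2].astype(np.float32)); print(nm,b,np.round(cv2.boxPoints(b),4).tolist(),cv2.boundingRect(k))
    q=cv2.erode(q,np.ones((3,3))); v,u=np.nonzero(q*(d>0)); z=d[v,u]
    pn=cv2.undistortPoints(np.c_[u,v].astype(float).reshape(-1,1,2),K,D)[:,0]
    P=(np.c_[pn,np.ones(len(pn))]*z[:,None]-t)@R
    a=np.radians(-10.6); ax=np.array([np.sin(a),-np.cos(a)]) if nm=="long" else np.array([np.cos(a),np.sin(a)])
    s=P[:,:2]@ax; print(len(s), np.percentile(P[:,2],[5,50,95]).round(4), "slope,int",np.polyfit(s-s.min(),P[:,2],1).round(4), np.ptp(s).round(4), [np.median(P[(s-s.min())//.03==i,2]).round(4) for i in range(int(np.ptp(s)//.03))])
mt=(hsv[...,2]<62).astype(np.uint8); mt[:10]=0; mt[195:]=0; mt[:,:145]=0; mt[:,418:]=0
k=rect(mt); b=cv2.minAreaRect(ray(c,k[:,0],.001)[:,:2].astype(np.float32)); print("mat",b)
print("cap",ray(c,[(287,215)],.02).round(3), "wood edges", ray(c,[(172,189),(400,189)],.0).round(4).tolist())
E
```

```text
long ((0.4916878938674927, -0.04483979940414429), (0.29361259937286377, 0.03450492024421692), 79.38513946533203) [[0.44769999384880066, -0.1860000044107437], [0.48159998655319214, -0.1923000067472458], [0.5357000231742859, 0.09629999846220016], [0.501800000667572, 0.10260000079870224]] (164, 161, 234, 28)
4281 [0.0337 0.0381 0.0416] slope,int [0.056  0.0274] 0.3081 [np.float64(0.0006), np.float64(0.0352), np.float64(0.0359), np.float64(0.0367), np.float64(0.0374), np.float64(0.0381), np.float64(0.0389), np.float64(0.0396), np.float64(0.0402), np.float64(0.041)]
short ((0.5593109130859375, -0.19329112768173218), (0.02591949887573719, 0.15074385702610016), 79.27587127685547) [[0.4828000068664551, -0.19200000166893005], [0.6309999823570251, -0.2199999988079071], [0.6358000040054321, -0.19460000097751617], [0.4876999855041504, -0.1665000021457672]] (379, 26, 27, 135)
2545 [0.0347 0.0382 0.0413] slope,int [0.0615 0.0325] 0.1535 [np.float64(0.0352), np.float64(0.0366), np.float64(0.0379), np.float64(0.0389), np.float64(0.0404)]
mat ((0.5689078569412231, -0.0647638738155365), (0.31444767117500305, 0.214461088180542), 79.37621307373047)
cap [[ 0.433 -0.04   0.02 ]] wood edges [[0.4926, 0.1118, 0.0], [0.4347, -0.1982, 0.0]]
```

```bash
cat >> h.py <<'E'
def cloud(c,d):
    K,D,R,t=c; v,u=np.nonzero(d>0); pn=cv2.undistortPoints(np.c_[u,v].astype(float).reshape(-1,1,2),K,D)[:,0]
    P=np.zeros(d.shape+(3,)); P[v,u]=(np.c_[pn,np.ones(len(pn))]*d[v,u][:,None]-t)@R; return P
A=np.radians(-10.65); EX=np.array([np.cos(A),np.sin(A)]); EY=np.array([-np.sin(A),np.cos(A)])
def strips(c,d):
    P=cloud(c,d).reshape(-1,3); a,b=P[:,:2]@EX,P[:,:2]@EY; return P,a,b
E
python3 - <<'E'
from h import *
o=dict(zip(("tcp_pos","orientation"),np.load("w1o.npy").reshape(2,3))); c=cam("wrist",o); d=np.load("w1.npy")
P,a,b=strips(c,d); z=P[:,2]
s=(z>.0328)&(z<.05)&(P[:,0]>.42)&(P[:,0]<.66)&(P[:,1]<.13)&(P[:,1]>-.24)
a0=np.percentile(a[s],.2)
L=s&(a<a0+.026); S=s&(a>a0+.03)
for n,q in (("long",L),("short",S)):
    print(n,q.sum(),"a",np.percentile(a[q],[.5,2,50,98,99.5]).round(4),"b",np.percentile(b[q],[.5,2,50,98,99.5]).round(4))
    M=np.c_[a[q],b[q],np.ones(q.sum())]; print("plane",np.linalg.lstsq(M,z[q],rcond=None)[0].round(4), cv2.minAreaRect(P[q][:,:2].astype(np.float32)))
q=(z>.028)&(z<.0325)&(a>a0+.04)&(a<a0+.15)&(b<.12)&(b>-.05); print("pic z",np.median(z[q]))
E
```

```text
long 4459 a [0.4806 0.4811 0.4934 0.5053 0.5057] b [-0.0965 -0.0925  0.0393  0.1756  0.1799]
plane [-0.0028 -0.0242  0.0405] ((0.4920608103275299, -0.0502440482378006), (0.2798169255256653, 0.025776691734790802), 79.2513656616211)
short 4559 a [0.5112 0.5146 0.5912 0.6568 0.6592] b [-0.0983 -0.0976 -0.0784  0.156   0.1691]
plane [ 0.028  -0.0253  0.0191] ((0.5825234651565552, -0.06891082227230072), (0.278244286775589, 0.14940865337848663), 79.44352722167969)
pic z 0.031207253669143786
```

```bash
python3 -m crank '[[[-0.1,-1.5,1],[0,0,0]],[[-0.2,-2.5,3],[0,0,0]],[[-0.2,-2.5,3.5],[0,0,0]],[[-0.2,-2.5,3.5],[0,0,0]],[[-0.2,-2.5,3.5],[0,0,0]]]' >/dev/null;  python3 -m crank '[[[-0.2,-2.5,3.5],[0,0,0]],[[-0.2,-2.4,3.5],[0,0,0]],[[-0.1,-1,2],[0,0,0]],[[0,0,0],[0,0,0]],[[0,0,0],[0,0,0]]]'; python3 - <<'E'
from h import *
S=[];
o=monitor.get_obs(); p=o["tcp_pos"]; print("a,b,z",p[:2]@EX,p[:2]@EY,p[2], o["contact_force"],Ro.from_rotvec(o["orientation"]).as_matrix()[:,0])
c=cam("wrist",o); im,d=optics.grab_frame("wrist"); cv2.imwrite("pics/w2.png",im[...,::-1])
P=cloud(c,d).reshape(-1,3); a,b,z=P[:,:2]@EX,P[:,:2]@EY,P[:,2]
q=(z>.0325)&(z<.05)&(abs(b-.1)<.06)&(abs(a-.493)<.016); print(q.sum(),np.percentile(a[q],[1,5,50,95,99]).round(4))
q=(z>.0325)&(z<.05)&(abs(b-.17)<.03)&(abs(a-.493)<.01); print(q.sum(),np.percentile(b[q],[1,50,99]).round(4))
E
```

```text
clock: 3.05
tcp_pos: [0.5147, 0.0718, 0.0666]
orientation: [3.128, -0.293, -0.001]
contact_force: [0.8, -0.6, 0.0]
grip_width: 0.0002
gripper_force: 0.0
a,b,z 0.49258523769287355 0.165677406407795 0.06657528519938682 [ 0.81616894 -0.56170214  0.02172462] [ 9.82647515e-01 -1.85482513e-01 -3.13410994e-04]
8962 [0.4814 0.4825 0.4943 0.5052 0.5058]
2222 [0.1404 0.1594 0.1813]
```

View pics/w2.png

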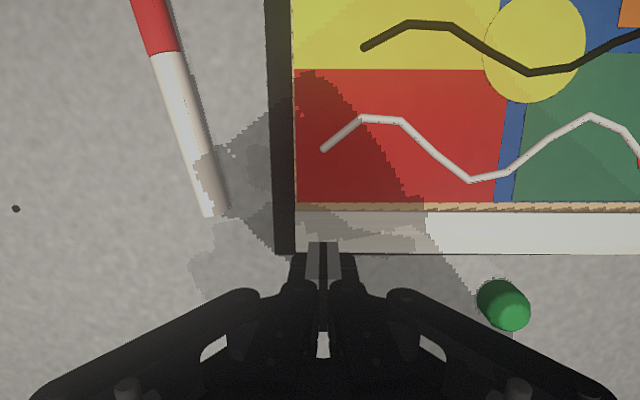

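The view shows the closed fingertips at (323,245) over the long strip's stuck end (left end at col 297), with the cap clear at (505,305). Next I descend until contact.

```bash
python3 -m crank '[[[0,0,1],[0,0,0]],[[0,0,1],[0,0,0]],[[0,0,0.6],[0,0,0]],[[0,0,0.3],[0,0,0]],[[0,0,0],[0,0,0]]]'; python3 -m crank '[[[0,0,0.1],[0,0,0]],[[0,0,0],[0,0,0]]]'; python3 -m crank '[[[0,0,0.07],[0,0,0]],[[0,0,0],[0,0,0]]]'
```

```text
clock: 3.6
tcp_pos: [0.5142, 0.0721, 0.0368]
orientation: [3.128, -0.294, -0.001]
contact_force: [-0.6, -0.1, -0.6]
grip_width: -0.0001
gripper_force: 0.0
clock: 3.8
tcp_pos: [0.5147, 0.0723, 0.0364]
orientation: [-3.128, 0.294, -0.0]
contact_force: [-0.4, 1.4, -0.4]
grip_width: 0.0001
gripper_force: 0.0
clock: 4.0
tcp_pos: [0.5147, 0.0723, 0.0357]
orientation: [-3.128, 0.294, -0.0]
contact_force: [0.8, -0.5, -1.1]
grip_width: -0.0
gripper_force: 0.0
```

```bash
for i in 1; do python3 -m crank '[[[0,0,0.05],[0,0,0]],[[0,0,0],[0,0,0]]]'; python3 -m crank '[[[0,0,0.03],[0,0,0]],[[0,0,0],[0,0,0]]]';  done | grep -E 'tcp|contact'
```

```text
tcp_pos: [0.5147, 0.0723, 0.0351]
contact_force: [0.9, -0.4, 0.5]
tcp_pos: [0.5147, 0.0723, 0.0351]
contact_force: [-0.0, 0.5, 3.8]
```

Contact is at z≈0.035 with about 4 N. I start sliding.

```bash
python3 -m crank '[[[0,0.3,0],[0,0,0]],[[0,0.4,0],[0,0,0]],[[0,0.4,0],[0,0,0]]]' | grep -E 'tcp|contact'
```

```text
tcp_pos: [0.5133, 0.0621, 0.0353]
contact_force: [0.4, 3.7, 5.3]
```

```bash
python3 -m crank '[[[0,0.4,0],[0,0,0]],[[0,0.5,0.01],[0,0,0]],[[0,0.5,0.01],[0,0,0]]]' | grep -E 'tcp|contact'; python3 -m crank '[[[0,0.5,0.01],[0,0,0]],[[0,0.5,0.0],[0,0,0]]]' | grep -E 'tcp|contact'
```

```text
tcp_pos: [0.5105, 0.0479, 0.035]
contact_force: [1.0, 3.1, 4.4]
tcp_pos: [0.5082, 0.0375, 0.0346]
contact_force: [1.0, 3.9, 5.4]
```

```bash
python3 -m crank '[[[0,0.6,0.01],[0,0,0]],[[0,0.6,0],[0,0,0]],[[0,0.6,0.01],[0,0,0]],[[0,0.6,0],[0,0,0]]]' | grep -E 'tcp|contact'; python3 -m crank '[[[0,0.6,0],[0,0,0]],[[0,0.6,0],[0,0,0]],[[0,0.6,0],[0,0,0]],[[0,0.6,0],[0,0,0]]]' | grep -E 'tcp|contact'
```

```text
tcp_pos: [0.5039, 0.0144, 0.0346]
contact_force: [0.4, 4.4, 6.4]
tcp_pos: [0.4994, -0.0092, 0.0345]
contact_force: [1.8, 5.4, 7.2]
```

```bash
python3 -m crank '[[[0,0.6,-0.01],[0,0,0]],[[0,0.6,0],[0,0,0]],[[0,0.6,0],[0,0,0]],[[0,0.6,0],[0,0,0]]]' | grep -E 'tcp|contact'; python3 -m crank '[[[0,0.6,0],[0,0,0]],[[0,0.6,0],[0,0,0]],[[0,0.6,0],[0,0,0]],[[0,0.6,0],[0,0,0]]]' | grep -E 'tcp|contact'
```

```text
tcp_pos: [0.4947, -0.0329, 0.0346]
contact_force: [0.1, 4.8, 6.4]
tcp_pos: [0.4901, -0.0565, 0.0345]
contact_force: [0.8, 4.7, 5.7]
```

```bash
python3 -m crank '[[[0,0.6,0],[0,0,0]],[[0,0.6,0],[0,0,0]],[[0,0.6,0],[0,0,0]],[[0,0.6,0],[0,0,0]],[[0,0.6,0],[0,0,0]]]' | grep -E 'tcp|contact'; python3 -m crank '[[[0,0.6,0],[0,0,0]],[[0,0.6,0],[0,0,0]],[[0,0.6,0],[0,0,0]],[[0,0.6,0],[0,0,0]]]' | grep -E 'tcp|contact'
```

```text
tcp_pos: [0.4845, -0.0859, 0.0345]
contact_force: [0.7, 4.3, 5.8]
tcp_pos: [0.4799, -0.1095, 0.0345]
contact_force: [0.5, 4.3, 6.2]
```

```bash
python3 -m crank '[[[0,0.6,0],[0,0,0]],[[0,0.6,0],[0,0,0]],[[0,0.6,0],[0,0,0]],[[0,0.6,0],[0,0,0]],[[0,0.6,0],[0,0,0]]]' | grep -E 'tcp|contact'; python3 -m crank '[[[0,0.6,0],[0,0,0]],[[0,0.6,0],[0,0,0]],[[0,0.6,0],[0,0,0]],[[0,0.6,0],[0,0,0]]]' | grep -E 'tcp|contact'
```

```text
tcp_pos: [0.4742, -0.1389, 0.0344]
contact_force: [0.8, 4.6, 6.2]
tcp_pos: [0.4696, -0.1624, 0.0344]
contact_force: [0.6, 5.6, 6.3]
```

```bash
python3 -m crank '[[[0,0.6,0],[0,0,0]],[[0,0.6,0],[0,0,0]],[[0,0.4,0],[0,0,0]],[[0,0,0],[0,0,0]]]' | grep -E 'tcp|contact'; python3 -m crank '[[[0,0,-0.2],[0,0,0]],[[0,0,-1.5],[0,0,0]],[[0,0,-3],[0,0,0]],[[0,0,-3],[0,0,0]],[[0,0,-3],[0,0,0]]]' | grep -E 'clock|tcp|contact'
```

```text
tcp_pos: [0.4664, -0.1789, 0.0344]
contact_force: [1.2, 1.6, 7.0]
clock: 9.5
tcp_pos: [0.4651, -0.1791, 0.1416]
contact_force: [1.7, -0.3, -0.2]
```

```bash
python3 - <<'E'
from h import *
o=monitor.get_obs(); print(o["joints"].round(3))
c=cam("wrist",o); im,d=optics.grab_frame("wrist")
P=cloud(c,d).reshape(-1,3); a,b,z=P[:,:2]@EX,P[:,:2]@EY,P[:,2]
for b0 in np.arange(-.09,.18,.03):
    q=(abs(z-.036)<.008)&(abs(b-b0)<.01)&(abs(a-.493)<.009); print(b0.round(3),q.sum(),np.median(z[q]).round(4) if q.any() else 0)
for a0 in np.arange(.52,.66,.03):
    q=(abs(z-.04)<.01)&(abs(a-a0)<.01)&(abs(b+.086)<.009); print("s",a0.round(3),q.sum(),np.median(z[q]).round(4) if q.any() else 0)
E
python3 -m crank '[[[0,0,0],[0,0,0.12]],[[0,0,0],[0,0,0]]]'|grep ori; python3 -c "
from bench import monitor; print(monitor.get_obs()['joints'].round(3))"
```

```text
[ 0.517  0.325 -0.326  2.037  0.143  0.805 -1.652]
-0.09 526 0.0347
-0.06 568 0.0348
-0.03 570 0.0346
0.0 562 0.0347
0.03 568 0.0347
0.06 557 0.0347
0.09 548 0.0348
0.12 539 0.0348
0.15 527 0.0348
0.18 0 0
s 0.52 632 0.0352
s 0.55 697 0.0365
s 0.58 784 0.0377
s 0.61 874 0.0391
s 0.64 0 0
orientation: [3.103, -0.484, -0.002]
[ 0.495  0.323 -0.301  2.038  0.133  0.8   -1.764]
```

The long strip is flush along its whole length. I turn 90° the way that keeps joint 7 in range.

```bash
python3 -m crank '[[[0,0,0],[0,0,-0.14]],[[0,0,0],[0,0,-0.14]],[[0,0,0],[0,0,-0.14]],[[0,0,0],[0,0,-0.14]],[[0,0,0],[0,0,-0.14]]]'|grep ori;  python3 -m crank '[[[0,0,0],[0,0,-0.14]],[[0,0,0],[0,0,-0.14]],[[0,0,0],[0,0,-0.14]],[[0,0,0],[0,0,-0.14]],[[0,0,0],[0,0,-0.14]]]'|grep ori; python3 -m crank '[[[0,0,0],[0,0,-0.14]],[[0,0,0],[0,0,-0.14]],[[0.3,3.4,2],[0,0,0]],[[0,0,2],[0,0,0]],[[0,0,0],[0,0,0]]]'; python3 - <<'E'
from h import *
o=monitor.get_obs(); p=o["tcp_pos"]; M=Ro.from_rotvec(o["orientation"]).as_matrix(); print("a,b,z",p[:2]@EX,p[:2]@EY,p[2],"yaw",np.degrees(np.arctan2(M[1,0],M[0,0]))-79.35,M[:,2].round(4),o["joints"].round(2))
c=cam("wrist",o); im,d=optics.grab_frame("wrist"); cv2.imwrite("pics/w3.png",im[...,::-1])
P=cloud(c,d).reshape(-1,3); a,b,z=P[:,:2]@EX,P[:,:2]@EY,P[:,2]
q=(z>.0335)&(z<.05)&(abs(a-.57)<.04)&(abs(b+.086)<.02); print(q.sum(),np.percentile(b[q],[1,5,50,95,99]).round(4))
E
```

```text
orientation: [-3.078, -0.626, 0.004]
orientation: [-2.676, -1.643, 0.003]
clock: 11.25
tcp_pos: [0.4984, -0.1819, 0.0982]
orientation: [-2.423, -1.99, 0.006]
contact_force: [-0.4, 1.0, -0.3]
grip_width: -0.0
gripper_force: 0.0
a,b,z 0.523458221843181 -0.0866516614795099 0.09815673127498678 yaw -0.5555087448909433 [-0.0065  0.0022 -1.    ] [ 0.71  0.49 -0.6   1.98  0.38  0.8  -0.3 ]
4618 [-0.0984 -0.0971 -0.0855 -0.0744 -0.0737]
```

View pics/w3.png

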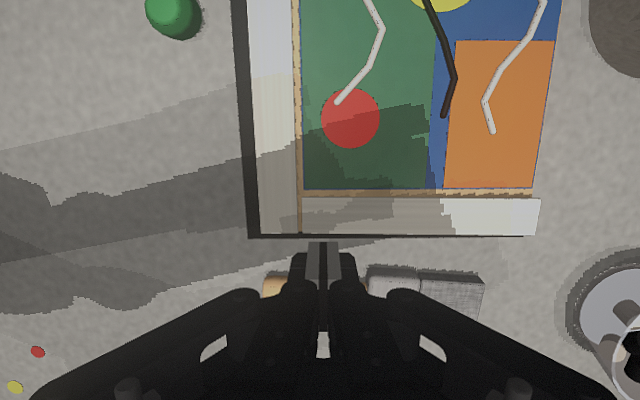

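The view shows the fingertips at (323,245) heading down to the start of the short strip (cols 302–540, rows 195–235), with the corner gap at col 300. Next I descend.

```bash
python3 -m crank '[[[0,0,2],[0,0,-0.01]],[[0,0,2],[0,0,0]],[[0,0,1.4],[0,0,0]],[[0,0,0.6],[0,0,0]],[[0,0,0],[0,0,0]]]'; python3 -m crank '[[[0,0,0.1],[0,0,0]],[[0,0,0],[0,0,0]]]'|grep -E 'tcp|contact'; python3 -m crank '[[[0,0,0.05],[0,0,0]],[[0,0,0],[0,0,0]]]'|grep -E 'tcp|contact'
```

```text
clock: 11.8
tcp_pos: [0.5005, -0.182, 0.0411]
orientation: [-2.419, -2.003, 0.001]
contact_force: [0.9, 0.8, 0.2]
grip_width: 0.0002
gripper_force: 0.0
tcp_pos: [0.5016, -0.1822, 0.0411]
contact_force: [-0.3, 0.2, 0.3]
tcp_pos: [0.5013, -0.1822, 0.0403]
contact_force: [-0.0, -0.2, 0.1]
```

```bash
python3 -m crank '[[[0,-0.3,0.2],[0,0,0]],[[0,0,0.1],[0,0,0]],[[0,0,0.05],[0,0,0]],[[0,0,0],[0,0,0]]]'|grep -E 'tcp|contact'; python3 -m crank '[[[0,0,0.05],[0,0,0]],[[0,0,0],[0,0,0]]]'|grep -E 'tcp|contact'; python3 - <<'E'
from h import *
p=monitor.get_obs()["tcp_pos"]; print(p[:2]@EX,p[:2]@EY,p[2])
E
```

```text
tcp_pos: [0.498, -0.1815, 0.0363]
contact_force: [0.3, -0.7, 0.1]
tcp_pos: [0.4981, -0.1815, 0.0359]
contact_force: [0.8, -0.2, 0.0]
0.5230808212142026 -0.08628710954907692 0.03586172089548084
```

```bash
python3 -m crank '[[[-0.05,0,0.05],[0,0,0]],[[0,0,0],[0,0,0]]]'|grep -E 'tcp|contact'; python3 -m crank '[[[0,0,0.02],[0,0,0]],[[0,0,0],[0,0,0]]]'|grep -E 'tcp|contact'
```

```text
tcp_pos: [0.4981, -0.1819, 0.0355]
contact_force: [-0.6, -0.4, 1.1]
tcp_pos: [0.4982, -0.1819, 0.0354]
contact_force: [-1.0, 1.0, 3.5]
```

```bash
python3 -m crank '[[[0,0.3,0.01],[0,0,0]],[[0,0.4,0.01],[0,0,0]],[[0,0.4,0.0],[0,0,0]]]'|grep -E 'tcp|contact'
```

```text
tcp_pos: [0.5063, -0.1839, 0.0347]
contact_force: [-6.9, 1.6, 8.0]
```

```bash
python3 -m crank '[[[0,0.4,0],[0,0,0]],[[0,0.4,0],[0,0,0]],[[0,0.4,0],[0,0,0]]]'|grep -E 'tcp|contact'
```

```text
tcp_pos: [0.5192, -0.1864, 0.0348]
contact_force: [-4.6, -0.3, 5.7]
```

```bash
python3 -m crank '[[[0,0.5,0],[0,0,0]],[[0,0.5,0.01],[0,0,0]],[[0,0.5,0],[0,0,0]]]'|grep -E 'tcp|contact'; python3 -m crank '[[[0,0.5,0.01],[0,0,0]],[[0,0.5,0],[0,0,0]],[[0,0.5,0],[0,0,0]]]'|grep -E 'tcp|contact'
```

```text
tcp_pos: [0.5349, -0.1893, 0.0348]
contact_force: [-1.9, 0.2, 3.0]
tcp_pos: [0.5505, -0.192, 0.0348]
contact_force: [-3.4, 0.2, 3.2]
```

```bash
python3 -m crank '[[[0,0.5,0.02],[0,0,0]],[[0,0.5,0.01],[0,0,0]],[[0,0.5,0],[0,0,0]]]'|grep -E 'tcp|contact'; python3 -m crank '[[[0,0.5,0.01],[0,0,0]],[[0,0.5,0],[0,0,0]],[[0,0.5,0],[0,0,0]]]'|grep -E 'tcp|contact'
```

```text
tcp_pos: [0.5639, -0.1946, 0.0345]
contact_force: [-5.7, 0.7, 8.1]
tcp_pos: [0.579, -0.1974, 0.0345]
contact_force: [-5.4, 0.7, 7.2]
```

```bash
python3 -m crank '[[[0,0.5,-0.01],[0,0,0]],[[0,0.5,0],[0,0,0]],[[0,0.5,0],[0,0,0]],[[0,0.5,0],[0,0,0]]]'|grep -E 'tcp|contact'
```

```text
tcp_pos: [0.5991, -0.2013, 0.0346]
contact_force: [-5.2, 0.1, 5.3]
```

```bash
python3 -m crank '[[[0,0.5,0.01],[0,0,0]],[[0,0.5,0],[0,0,0]],[[0,0.5,0],[0,0,0]],[[0,0.5,0],[0,0,0]],[[0,0.5,0],[0,0,0]]]'|grep -E 'tcp|contact'; python3 -m crank '[[[0,0,0],[0,0,0]],[[0,0,0],[0,0,0]]]'|grep -E 'tcp|contact'; python3 - <<'E'
from h import *
p=monitor.get_obs()["tcp_pos"]; print(p[:2]@EX,p[:2]@EY,p[2])
E
```

```text
tcp_pos: [0.6237, -0.2059, 0.0345]
contact_force: [-5.8, 1.0, 7.4]
tcp_pos: [0.6248, -0.2061, 0.0346]
contact_force: [1.2, 0.1, 1.8]
0.6521016990280801 -0.08705179157199355 0.03457791445287275
```

```bash
python3 -m crank '[[[0,0,-0.2],[0,0,0]],[[0,0,-1.5],[0,0,0]],[[0,0,-3],[0,0,0]],[[0,0,-4],[0,0,0]],[[0,0,-4],[0,0,0]]]' | grep -E 'clock|tcp|contact'; python3 -m crank '[[[2,-2,-4],[0,0,0]],[[2,-2,-4],[0,0,0]],[[0,0,0],[0,0,0]],[[0,0,0],[0,0,0]]]' | grep -E 'clock|tcp|contact'; python3 - <<'E'
from h import *
o=monitor.get_obs()
c=cam("wrist",o); im,d=optics.grab_frame("wrist"); cv2.imwrite("pics/w4.png",im[...,::-1])
P=cloud(c,d).reshape(-1,3); a,b,z=P[:,:2]@EX,P[:,:2]@EY,P[:,2]
f=lambda q: (q.sum(),np.median(z[q]).round(4) if q.any() else 0)
for b0 in np.arange(-.09,.18,.03): print("L",b0.round(3),*f((abs(z-.036)<.008)&(abs(b-b0)<.01)&(abs(a-.493)<.009)))
for a0 in (.515,.545,.575,.605,.635,.653): print("S",a0,*f((abs(z-.04)<.01)&(abs(a-a0)<.006)&(abs(b+.086)<.009)))
E
```

```text
clock: 16.6
tcp_pos: [0.6235, -0.2057, 0.1634]
contact_force: [1.3, 0.2, -0.6]
clock: 17.0
tcp_pos: [0.5924, -0.1588, 0.2435]
contact_force: [1.3, 0.5, 0.2]
L -0.09 253 0.0347
L -0.06 297 0.0347
L -0.03 324 0.0347
L 0.0 343 0.0347
L 0.03 350 0.0346
L 0.06 376 0.0347
L 0.09 415 0.0346
L 0.12 225 0.0346
L 0.15 0 0
L 0.18 0 0
S 0.515 167 0.0348
S 0.545 168 0.0348
S 0.575 167 0.0349
S 0.605 169 0.0348
S 0.635 165 0.0348
S 0.653 165 0.0347
```

View pics/w4.png

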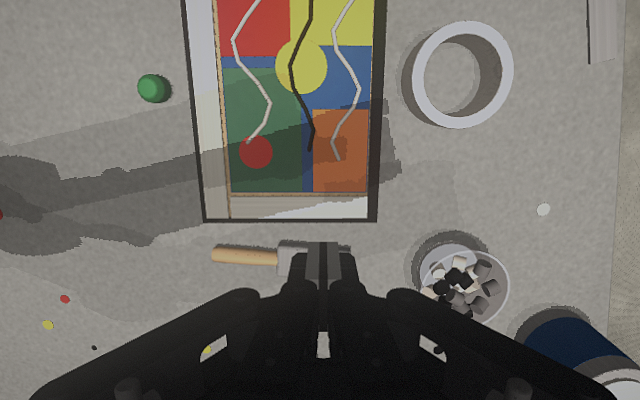

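The final view shows both strips level at about 0.0347–0.0348 m along the lengths the camera reached. The picture is untouched, and the cap (152,88), brush (245,257), tub and tape roll are still in place. The arm is clear, so I'm handing in.

```bash
python3 -c "
from bench import r; print(r.hand_in())"
```

```text
the job is handed in; nothing more can be done
None
```

I pressed both strips flush, the long one first and then the short one, with readings up to about 8 N; the final depth check showed both level along the lengths in view, nothing looked disturbed, and the job is handed in at about 17 s.

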